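# Set out the cell rebuild kit around the end plate

### The job

Set out the kit for rebuilding the flow cell around the steel end plate. Lay the green spacer ring flat on the middle of the plate and stand the white-capped vial on the middle of the ring; stand the black-capped vial on the bench behind the plate (the side away from the robot), and the yellow cap, still open side up, on the bench between the plate and the blue bin, each of these two opposite the middle of the plate's edge on that side and with a gap of about 3 cm to that edge. Never tip the vials over, and leave the tape roll and the marker where they are.

Things in the scene. Friction and masses are not known exactly. Their poses are not given: they have to be found in the camera images.
- plate: The grey steel end plate, a flat square 92 x 92 x 11 mm with a bolt hole near each corner, lying flat and fixed to the bench. Origin: centre of its underside, on the bench; the top face is 11 mm above. x axis: horizontal, away from the robot within 0.2 rad, at right angles to the far edge; y axis: to the left, at right angles to the left edge.
- bin: The open blue plastic bin, 87 (x) x 112 (y) x 62 mm high, fixed to the bench to the left or to the right of the plate, 215 to 275 mm from centre to centre. Origin: centre of its underside.
- spacer_mid (a point): The flat green plastic spacer ring, outside diameter 48 mm, hole 12 mm, 12 mm thick, lying flat. The point is its centre, 6 mm above its underside; z up.
- white_vial_mid (a point): The glass sample vial with the white cap and tan contents, 27 mm diameter, 50 mm high (cap, 23 mm diameter, on the top 6 mm), standing. The point is its centre, 25 mm above its underside; z up.
- black_vial_mid (a point): The glass sample vial with the black cap and tan contents, the same size: 27 mm diameter, 50 mm high, standing. The point is its centre, 25 mm above its underside; z up.
- cap_mid (a point): The small yellow plastic cap, a round cup 22 mm in diameter and 16 mm high, open side up. The point is its centre, 8 mm above its underside; z up.
- tape: A roll of black tape lying flat at the front of the bench, 93 mm diameter, 19 mm high, a bystander. Origin: centre of its underside.
- marker: A white felt marker with a blue cap, lying at the front of the bench, 14 x 132 x 15 mm (long axis y), a bystander. Origin: centre of its underside.
Not all that is in view belongs to the job. What is meant by the part that bears spacer_mid is not brown or pink, and is the larger of those in its own colour.

How it is judged:
At the end, for the whole second after the job is handed in: Spacer flat on the plate within 12 mm of its centre; white-capped vial upright on it within 10 mm of its centre; black-capped vial behind the plate, yellow cap beside it towards the bin, upright on the bench, gap to the edge 30 +/- 15 mm, within 15 mm of the edge's middle. All at rest (horizontal distance between spacer_mid and plate below 0.012 m and z of spacer_mid in the frame of plate between 0.013 and 0.021 m and angle between each of spacer_mid, white_vial_mid, black_vial_mid's own z axis and vertical below 0.12 rad and horizontal distance between white_vial_mid and spacer_mid below 0.01 m and z of white_vial_mid in the frame of plate between 0.043 and 0.053 m and x of black_vial_mid in the frame of plate between 0.0745 and 0.1045 m and y of black_vial_mid in the frame of plate between -0.015 and 0.015 m and height (world z) of black_vial_mid between 0.02 and 0.03 m and x of cap_mid in the frame of plate between -0.015 and 0.015 m and height (world z) of cap_mid between 0.003 and 0.013 m and angle between cap_mid's own z axis and vertical below 0.15 rad and ((y of bin in the frame of plate above 0 m and y of cap_mid in the frame of plate between 0.072 and 0.102 m) or (y of bin in the frame of plate below 0 m and y of cap_mid in the frame of plate between -0.102 and -0.072 m)) and linear speed of each of spacer, white_vial, black_vial, cap below 0.02 m/s); the robot touches nothing.
It fails at once if the tape roll or the marker is moved by more than 20 mm (distance of any of tape, marker from where it was at the start of the episode above 0.02 m).
It fails at once if a vial is tipped over (more than 0.6 rad) (angle between any of white_vial_mid, black_vial_mid's own z axis and vertical above 0.6 rad).
It also fails if it takes over 118 s, if anything falls off the work surface, if the arm or the gripper's body presses on something with over 40 N, if the wrist force passes 120 N, or if a joint passes its speed limit or range.

### The arm

A 6-joint arm with a two-finger parallel gripper is mounted at the origin on a cart in front of the work surface, level with it; the furniture and walls round the work are solid. World frame = base frame: x ahead of the robot, y to its left, z up, the work surface at z = 0. Lengths are in m, angles in rad, forces in N, time in s.
With the tool pointing down it reaches from about 0.375 to 0.75 m from the base axis. Payload 9 kg.
Tool frame: the origin (TCP) lies at the very end of the fingers, on their centre line; the grasp point (between the pads) lies 19 mm behind it; z points along the fingers, y is the line along which they close (so a half turn about z gives the same grasp; the last joint's range is limited). The gripper opens to 85 mm and grips with 20 to 120 N. Pads are 22 mm wide; open, the fingers measure 114 mm over their backs; the gripper's body (76 mm by 85 mm) begins 54 mm behind the grasp point. The pads swing forward as they close: fully open they stand 13 mm farther back than shut.
Start: joints at [0.995, 0.104, 0.097, 1.564, 0, 1.353], TCP at [0.21, 0.562, 0.231] pointing down, gripper open.
Joint ranges: [-2.99, 2.99], [-0.84, 1.86], [-1.1, 1.16], [-1.84, 2.11], [-1.51, 1.56], [-3.14, 3.14]. Speed limits (rad/s): [2.22, 2.22, 2.57, 3.14, 3.14, 3.14].

### API

Orientations are given as a unit quaternion [x, y, z, w].
In Python, from bench import ctrl, get_image gives the robot as it stands. The module is installed in compiled form; this text tells all that it offers.
- The arm moves only by the tool move_arm, never from a script. Its argument "plan" is a list of rows, each a list of 5 numbers: the opening, from -1 (shut) to 1 (fully open), so that 0 is half open, then the shift along the tool's x, y, z normalised to -1 to 1, where 1 is 0.08 m, then the turn about the tool's z normalised to -1 to 1, where 1 is 90 degrees. In form: [[gripper, tx, ty, tz, yaw], ...]. A call has 1 to 8 rows; each row is the pose to reach, as a shift and turn from the pose commanded when the call began, along the tool's axes at that moment; what a row does not reach only later rows make up. A row lasts 1/8 s, in which the tool goes at most 62.5 mm and 10.7 degrees, less where a joint would pass 70% of its speed; a pose out of reach is approached as far as the arm can. A call with a number of a shift or a turn outside -1 to 1 is refused whole. A call with a gripper value outside its range is refused whole. The fingers move at their own pace and stop on an object; "squeeze" is the grip in N (left out, the last holds). Time passes only in rows, so rows that repeat a pose let the fingers close. It gives the time, the measured TCP pose, the force, the opening and the grip force at its end, in the units of the state.
- ctrl.state(): the state, without advancing time (a new reading comes with each control period).
- get_image(name): name is "scene" or "side" or "wrist"; returns a dict with "image" (400x640x3 uint8, red, green, blue), "intrinsics" (3x3 intrinsics, pixels), "rvec" (rotation vector, rad) and "tvec" (3), from world to camera coordinates, as OpenCV has them; the wrist camera has in their place "tool_from_camera" (4x4, takes a point from camera to tool coordinates, whose origin is the TCP and whose axes are the flange's). Camera axes: x right, y down, z forward; pixel columns grow to the right and rows downward; lengths in m; the calibration is good to about 2 mm. A picture is of the moment at which its call begins: read the wrist's pose just before it. There is no depth.
- ctrl.job_done(): hands the job in; it is judged then, once.
The state is a dict: "t": time; "joint_positions": joint angles; "joint_velocities": joint speeds; "joint_torque": joint torques, N m; "ee_pos": TCP position; "tool_rot": TCP orientation; "ft_force": force on the tool from outside, world axes, zero at the start; "ft_torque": the same for the moment, N m; "grip_width": finger opening in m; "finger_force": force on a finger pad.
Only numpy, scipy, OpenCV 4.12 (cv2) and the standard library are available. Lean on these libraries where they do the work, as an engineer would, in place of code of your own. Each camera call takes 0.05 s, during which the arm holds its last target. There are 200 camera calls.

## Working session

There is one attempt and no reset: what is moved stays moved. The work goes in short steps, Python scripts to look and compute and a tool call to move; the robot and the scene stay as the last step left them, time stands still between calls to the robot, and variables do not carry over. Pictures are saved under pics/ and viewed, at most 14 in all, crops included, and the job is handed in when it is done.

Besides the shell and the picture viewer there is one more tool, called after "Call:" as name(argument=value, ...) on one line, values as JSON. move_arm: Moves the arm, as the interface text tells. Its arguments: {"type":"object","properties":{"plan":{"type":"array"},"squeeze":{"type":"number"}},"required":["plan"]}

```bash
mkdir -p pics; cat > h.py <<'E'
import numpy as np, cv2, json
from bench import ctrl, get_image
from scipy.spatial.transform import Rotation as R
def cam(name):
    s=ctrl.state(); d=get_image(name)
    if name=="wrist":
        T=np.eye(4);T[:3,:3]=R.from_quat(s["tool_rot"]).as_matrix();T[:3,3]=s["ee_pos"]
        M=T@np.array(d["tool_from_camera"])
    else:
        Rm=cv2.Rodrigues(np.array(d["rvec"],float))[0];M=np.eye(4);M[:3,:3]=Rm.T;M[:3,3]=-Rm.T@np.array(d["tvec"]).ravel()
    return d["image"],np.array(d["intrinsics"]),M
def ray(u,v,z,K,M):
    r=M[:3,:3]@np.linalg.inv(K)@np.array([u,v,1.]);return (M[:3,3]+r*(z-M[2,3])/r[2])[:3]
def px(p,K,M):
    q=M[:3,:3].T@(np.array(p)-M[:3,3]);q=K@q;return q[:2]/q[2]
def save(im,n): cv2.imwrite(f"pics/{n}.png",im[:,:,::-1])
E
python3 - <<'E'
from h import *
for n in ["scene","side","wrist"]:
    im,K,M=cam(n); save(im,n+"0"); np.savez(n+"0",im=im,K=K,M=M); print(n,M.round(3).tolist(),K[0,0])
print(ctrl.state())
E
```

```text
scene [[0.649, -0.468, 0.599, -0.185], [-0.76, -0.385, 0.523, -0.628], [-0.014, -0.795, -0.606, 0.748], [0.0, 0.0, 0.0, 1.0]] 447.1945605777727
side [[-0.991, -0.099, 0.092, 0.402], [-0.134, 0.661, -0.738, 0.883], [0.013, -0.744, -0.668, 0.852], [0.0, 0.0, 0.0, 1.0]] 474.99195559959657
wrist [[0.352, 0.903, 0.246, 0.147], [0.936, -0.339, -0.093, 0.584], [-0.001, 0.263, -0.965, 0.374], [0.0, 0.0, 0.0, 1.0]] 286.0085434697976
{'t': 0.15, 'joint_positions': array([ 9.95318147e-01,  1.04563263e-01,  9.66608347e-02,  1.56390866e+00,
       -6.93625984e-06,  1.35310720e+00]), 'joint_velocities': array([ 0.00199718, -0.00091561,  0.00128654, -0.00080312,  0.00023114,
       -0.00163185]), 'joint_torque': array([ 3.00124902e-04, -5.57358527e+01,  5.04006243e+01,  1.24876606e-02,
       -3.17734866e-04,  2.88935485e-05]), 'ee_pos': array([0.20996838, 0.56179141, 0.23070741]), 'tool_rot': array([ 1.77941828e-01,  9.84040877e-01, -4.69340455e-04, -1.92786676e-04]), 'ft_force': array([-0.21080588, -0.03051662, -0.69284391]), 'ft_torque': array([-0.03136094, -0.00543874, -0.00842401]), 'finger_force': 0.0, 'grip_width': 0.08507624851866649}
```

View pics/scene0.png

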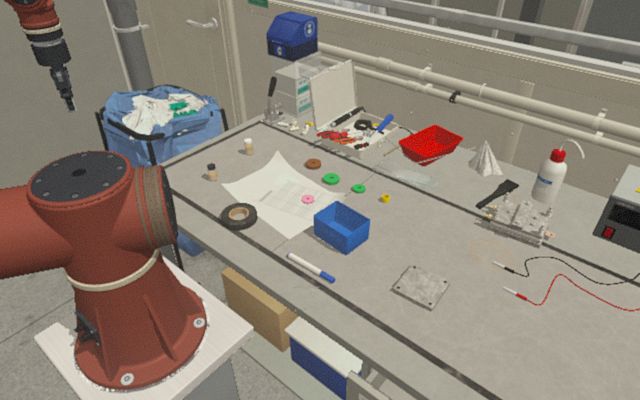

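View pics/side0.png

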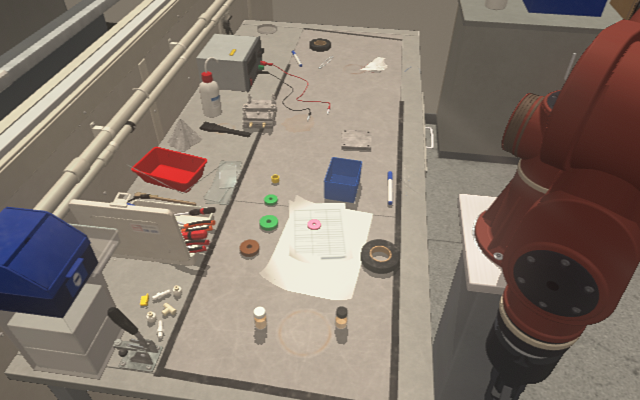

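The scene view shows the plate at (421,287), the bin at (341,227), the larger green ring at (331,179) with a smaller one at (359,188), the cap at (386,198), the white vial at (249,147) and the black vial at (211,172). In the side view these are: plate (356,140), bin (343,178), ring (269,222), cap (275,179), white vial (260,317) and black vial (341,317).

```bash
python3 - <<'E'
from h import *
def blobs(im,lo,hi,amin=15):
    hsv=cv2.cvtColor(im,cv2.COLOR_RGB2HSV); m=cv2.inRange(hsv,np.array(lo),np.array(hi))
    n,l,s,c=cv2.connectedComponentsWithStats(m); return [(s[i],c[i]) for i in range(1,n) if s[i][4]>amin]
for n in ["scene","side"]:
    d=np.load(n+"0.npz");im,K,M=d["im"],d["K"],d["M"]
    print(n)
    for nm,lo,hi,z in [("green",(50,120,60),(80,255,255),.010),("yellow",(22,150,120),(32,255,255),.009),("tan",(8,60,90),(20,170,255),.02)]:
        for s,c in blobs(im,lo,hi):
            p=ray(*c,z,K,M)
            if np.hypot(*p[:2])<.95: print(nm,s.tolist(),c.round(1),p.round(3))
    # plate
    for u,v in ([(421,287),(341,227),(249,147),(211,172)] if n=="scene" else [(356,140),(343,178),(260,317),(341,317)]): print((u,v),ray(u,v,.02,K,M).round(3))
    if n=="scene": box=(380,250,460,320)
    else: box=(330,115,385,160)
    x0,y0,x1,y1=box; save(cv2.resize(im[y0:y1,x0:x1],None,fx=7,fy=7,interpolation=cv2.INTER_CUBIC),"pl_"+n)
E
```

```text
scene
green [324, 173, 15, 11, 129] [331.1 178.4] [0.64 0.04 0.01]
green [353, 184, 12, 9, 85] [358.7 188. ] [ 0.653 -0.05   0.01 ]
yellow [382, 195, 8, 8, 51] [385.4 198. ] [ 0.663 -0.132  0.009]
tan [337, 137, 20, 5, 32] [348.2 138.3] [0.841 0.132 0.02 ]
tan [334, 140, 11, 5, 18] [338.3 142.7] [0.799 0.139 0.02 ]
tan [245, 145, 8, 10, 69] [248.7 149.2] [0.59  0.333 0.02 ]
tan [384, 147, 12, 9, 27] [389.3 151.1] [ 0.858 -0.015  0.02 ]
tan [305, 158, 16, 12, 140] [312.9 163.6] [0.655 0.122 0.02 ]
tan [142, 165, 28, 73, 1086] [153.6 199.1] [0.25  0.339 0.02 ]
tan [133, 166, 17, 72, 292] [139.7 201.8] [0.219 0.358 0.02 ]
tan [208, 172, 10, 9, 68] [212.6 175.7] [0.423 0.304 0.02 ]
tan [228, 207, 22, 14, 173] [238.2 212.3] [0.358 0.12  0.02 ]
tan [545, 231, 10, 7, 41] [549.4 234. ] [ 0.78  -0.522  0.02 ]
tan [64, 250, 91, 36, 132] [110.3 274.6] [0.031 0.173 0.02 ]
tan [138, 257, 19, 22, 36] [148.6 268.1] [0.097 0.125 0.02 ]
tan [221, 266, 77, 86, 2783] [257.3 308. ] [ 0.176 -0.145  0.02 ]
tan [114, 282, 17, 7, 18] [122.4 285.4] [0.031 0.124 0.02 ]
tan [72, 284, 15, 7, 19] [ 78.1 287.4] [
[... 889 characters left out ...]
7.5] [0.663 0.146 0.02 ]
tan [369, 245, 23, 18, 213] [380.3 252.3] [0.354 0.116 0.02 ]
tan [499, 292, 80, 58, 519] [530.8 333.4] [0.043 0.292 0.02 ]
tan [162, 309, 14, 7, 47] [169. 312.] [0.782 0.347 0.02 ]
tan [147, 311, 6, 6, 16] [149.9 313.9] [0.82  0.357 0.02 ]
tan [288, 311, 12, 7, 19] [293.7 313.1] [0.526 0.313 0.02 ]
tan [254, 315, 13, 14, 122] [260.2 322.3] [0.589 0.345 0.02 ]
tan [335, 316, 13, 13, 122] [340.7 322.1] [0.427 0.321 0.02 ]
tan [317, 327, 15, 25, 68] [325.7 341.1] [0.451 0.369 0.02 ]
tan [278, 328, 6, 17, 34] [280.3 336.1] [0.543 0.37  0.02 ]
(356, 140) [ 0.448 -0.339  0.02 ]
(343, 178) [ 0.469 -0.147  0.02 ]
(260, 317) [0.593 0.332 0.02 ]
(341, 317) [0.427 0.308 0.02 ]
```

View pics/pl_scene.png

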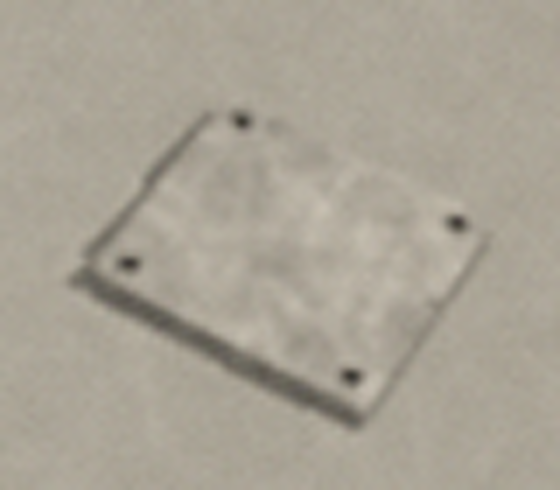

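View pics/wrist0.png

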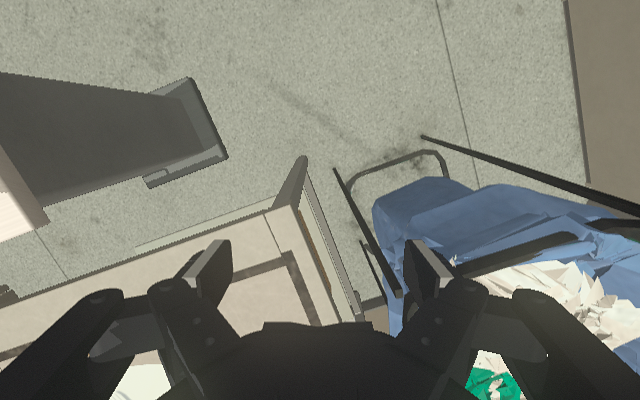

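The crop shows the four bolt holes at scene pixels (414.4,267.1), (445.3,281.7), (398.3,287.7) and (430.1,303.7). The wrist picture shows only the fingers and the floor.

```bash
cat >> h.py <<'E'
def go(x,y,z,yawdeg=180,s=None):
    """normalised shift/turn from the present pose; yawdeg: world heading of tool x"""
    s=s or ctrl.state(); m=R.from_quat(s["tool_rot"]).as_matrix()
    d=m.T@(np.array([x,y,z])-s["ee_pos"])/.08
    h=np.degrees(np.arctan2(m[1,0],m[0,0])); t=-((yawdeg-h+90)%180-90)/90
    print("shift",d.round(3),"turn",round(t,3),"from",s["ee_pos"].round(4),"head",round(h,1))
E
python3 - <<'E'
from h import *
d=np.load("scene0.npz");K,M=d["K"],d["M"]
P=np.array([ray(u,v,.011,K,M)[:2] for u,v in [(414.4,267.1),(445.3,281.7),(398.3,287.7),(430.1,303.7)]])
print(P.round(4),P.mean(0)); # order far-left, far-right, near-left, near-right
x=(P[0]+P[1]-P[2]-P[3]);y=P[0]+P[2]-P[1]-P[3];print(np.degrees(np.arctan2(x[1],x[0])),np.degrees(np.arctan2(-y[0],y[1])),np.linalg.norm(x)/2,np.linalg.norm(y)/2)
d2=np.load("side0.npz")
def tri(u1,u2):
    def l(u,d): 
        r=d["M"][:3,:3]@np.linalg.inv(d["K"])@np.array([*u,1.]);return d["M"][:3,3],r/np.linalg.norm(r)
    (a,r),(b,q)=l(u1,d),l(u2,d2);t=np.linalg.lstsq(np.c_[r,-q],b-a,rcond=None)[0];return (a+t[0]*r+b+t[1]*q)/2
print("white",tri((248.7,149.2),(260.2,322.3)),"black",tri((212.6,175.7),(340.7,322.1)))
w=np.load("wrist0.npz");s=ctrl.state()
for h in (0,.05,.1,.15,.2):print(h,px(s["ee_pos"]-[0,0,h],w["K"],w["M"]).round(0))
go(.427,.315,.19)
E
```

```text
[[ 0.487  -0.3267]
 [ 0.4919 -0.4006]
 [ 0.4123 -0.3316]
 [ 0.4174 -0.4052]] [ 0.45215781 -0.36601005]
3.6893975459037525 3.8887974906791563 0.0747356049198979 0.07393792711028843
white [0.59267935 0.33973151 0.01453415] black [0.42792501 0.31447978 0.01200251]
0 [320. 244.]
0.05 [320. 215.]
0.1 [319. 196.]
0.15 [319. 184.]
0.2 [319. 174.]
shift [-3.622 -1.939  0.51 ] turn -0.228 from [0.21   0.5618 0.2307] head 159.5
```

Call:
move_arm(plan=[[1, -0.5, -0.5, 0.2, -0.11], [1, -1, -1, 0.4, -0.228], [1, -1, -1, 0.4, -0.228]], squeeze=25)

```text
t: 0.52
ee_pos: [0.2573, 0.4559, 0.1971]
tool_rot: [-0.0, 1.0, -0.002, -0.001]
ft_force: [0.4, 0.4, -0.1]
grip_width: 0.0853
finger_force: 0.0
```

Call:
move_arm(plan=[[1, -0.5, -0.45, 0, 0], [1, -1, -0.9, 0, 0], [1, -1, -0.9, 0, 0]])

```text
t: 0.9
ee_pos: [0.3394, 0.3858, 0.1996]
tool_rot: [0.003, 1.0, 0.0, 0.0]
ft_force: [-0.3, 0.9, -0.4]
grip_width: 0.0853
finger_force: 0.0
```

Call:
move_arm(plan=[[1, -0.5, -0.45, 0, 0], [1, -1, -0.9, 0, 0], [1, -1, -0.9, 0, 0], [1, -1, -0.9, 0, 0]])

```text
t: 1.4
ee_pos: [0.4166, 0.3161, 0.1995]
tool_rot: [-0.0, 1.0, 0.0, -0.0]
ft_force: [-1.1, 0.3, -0.1]
grip_width: 0.0853
finger_force: 0.0
```

```bash
python3 - <<'E'
from h import *
print(ctrl.state()["t"]);im,K,M=cam("wrist");save(im,"w1");np.savez("w1",im=im,K=K,M=M)
print(px([.428,.314,.05],K,M),px([.428,.314,0],K,M)); go(.428,.314,.011)
E
```

```text
1.4
[316.59404975 194.46440646] [316.66691018 183.95079921]
shift [-0.146 -0.03   2.356] turn 0.001 from [0.4163 0.3163 0.1995] head -179.9
```

View pics/w1.png

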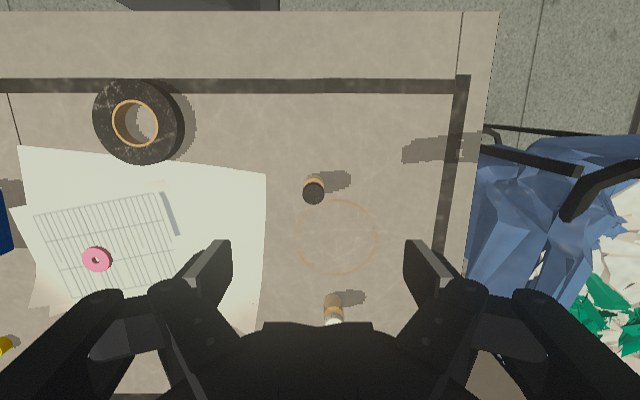

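The black cap is at (313.5,193), which puts the vial at about (0.4265, 0.311). I will go down, grip it and lift.

Call:
move_arm(plan=[[1, -0.13, -0.066, 0.5, 0], [1, -0.13, -0.066, 1, 0]])

```text
t: 1.7
ee_pos: [0.4274, 0.3112, 0.1189]
tool_rot: [-0.001, 1.0, 0.0, 0.001]
ft_force: [0.6, -0.1, 0.1]
grip_width: 0.0853
finger_force: 0.0
```

Call:
move_arm(plan=[[1, 0, 0, 0.4, 0], [1, 0, 0, 0.8, 0], [1, 0, 0, 1, 0], [1, 0, 0, 1, 0]])

```text
t: 2.2
ee_pos: [0.4264, 0.3103, 0.0387]
tool_rot: [-0.001, 1.0, -0.0, -0.001]
ft_force: [-0.6, -0.4, 0.4]
grip_width: 0.0851
finger_force: 0.0
```

Call:
move_arm(plan=[[1, 0, 0, 0.2, 0], [1, 0, 0, 0.35, 0], [-1, 0, 0, 0.35, 0], [-1, 0, 0, 0.35, 0], [-1, 0, 0, 0.35, 0], [-1, 0, 0, 0.35, 0], [-1, 0, 0, 0.35, 0], [-1, 0, 0, 0.35, 0]])

```text
t: 3.2
ee_pos: [0.428, 0.31, 0.0119]
tool_rot: [-0.0, 1.0, 0.0, 0.001]
ft_force: [-0.2, -0.8, 5.4]
grip_width: 0.0259
finger_force: 25.8
```

Call:
move_arm(plan=[[-1, 0, 0, -0.4, 0], [-1, 0, 0, -1, 0]], squeeze=35)

```text
t: 3.45
ee_pos: [0.4261, 0.3093, 0.0905]
tool_rot: [-0.0, 1.0, -0.001, -0.002]
ft_force: [-0.2, 0.5, -0.1]
grip_width: 0.0254
finger_force: 34.5
```

Call:
move_arm(plan=[[-1, -0.1, -0.5, -0.3, 0], [-1, -0.17, -1, -0.5, 0]])

```text
t: 3.7
ee_pos: [0.4416, 0.2293, 0.1327]
tool_rot: [-0.001, 1.0, 0.0, 0.001]
ft_force: [0.3, -1.0, -0.4]
grip_width: 0.0257
finger_force: 34.5
```

Call:
move_arm(plan=[[-1, -0.1, -0.5, 0, 0], [-1, -0.17, -1, 0, 0]])

```text
t: 3.95
ee_pos: [0.455, 0.1487, 0.1314]
tool_rot: [-0.0, 1.0, 0.0, 0.0]
ft_force: [0.9, 0.9, -0.2]
grip_width: 0.0251
finger_force: 34.5
```

Call:
move_arm(plan=[[-1, -0.1, -0.5, 0, 0], [-1, -0.17, -1, 0, 0]])

```text
t: 4.2
ee_pos: [0.4684, 0.0686, 0.1311]
tool_rot: [-0.0, 1.0, 0.0, 0.0]
ft_force: [-0.0, 0.0, -0.8]
grip_width: 0.0251
finger_force: 34.5
```

Call:
move_arm(plan=[[-1, -0.1, -0.5, 0, 0], [-1, -0.17, -1, 0, 0]])

```text
t: 4.45
ee_pos: [0.482, -0.0114, 0.1311]
tool_rot: [-0.0, 1.0, 0.0, 0.0]
ft_force: [0.1, 0.8, -0.3]
grip_width: 0.0254
finger_force: 34.5
```

Call:
move_arm(plan=[[-1, -0.1, -0.5, 0, 0], [-1, -0.17, -1, 0, 0]])

```text
t: 4.7
ee_pos: [0.4956, -0.0914, 0.131]
tool_rot: [-0.0, 1.0, 0.0, -0.0]
ft_force: [1.2, 0.1, -0.6]
grip_width: 0.0249
finger_force: 34.5
```

Call:
move_arm(plan=[[-1, -0.1, -0.5, 0, 0], [-1, -0.17, -1, 0, 0]])

```text
t: 4.95
ee_pos: [0.5093, -0.1714, 0.131]
tool_rot: [-0.0, 1.0, 0.0, -0.0]
ft_force: [0.9, -1.0, -0.1]
grip_width: 0.0254
finger_force: 34.5
```

Call:
move_arm(plan=[[-1, -0.1, -0.5, 0, 0], [-1, -0.17, -1, 0, 0], [-1, -0.17, -1, 0, 0]])

```text
t: 5.32
ee_pos: [0.5226, -0.2523, 0.1306]
tool_rot: [0.001, 1.0, 0.0, -0.0]
ft_force: [0.4, 0.3, -0.6]
grip_width: 0.0255
finger_force: 34.6
```

```bash
python3 - <<'E'
from h import *
im,K,M=cam("wrist");save(im,"w2");np.savez("w2",im=im,K=K,M=M)
print(ctrl.state()["t"],ctrl.state()["grip_width"]); go(.5413,-.36,.013)
P=[[ 0.487,-0.3267],[ 0.4919,-0.4006],[ 0.4123,-0.3316],[ 0.4174,-0.4052]]
for p in P: print(px(p+[.011],K,M).round(1))
E
```

```text
5.375 0.025544694951004657
shift [-0.238 -1.367  1.469] turn -0.001 from [ 0.5225 -0.2507  0.1306] head 179.9
[237.4 153.7]
[157.6 159.3]
[224.8  65.2]
[139.   72.1]
```

View pics/w2.png

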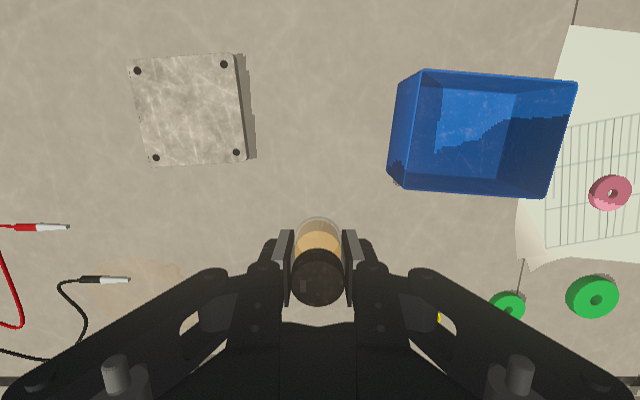

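The wrist view shows the black vial upright in the grip. The plate holes are at about (236,153), (156,157), (224,64) and (137,70), within 1–2 px of prediction, so I can place the vial.

Call:
move_arm(plan=[[-1, -0.12, -0.5, 0, 0], [-1, -0.238, -1, 0, 0]])

```text
t: 5.62
ee_pos: [0.5424, -0.3294, 0.1314]
tool_rot: [-0.001, 1.0, 0.0, 0.0]
ft_force: [0.3, -0.1, 0.8]
grip_width: 0.0254
finger_force: 34.6
```

Call:
move_arm(plan=[[-1, 0, -0.37, 0.3, 0], [-1, 0, -0.37, 0.7, 0], [-1, 0, -0.37, 0.95, 0], [-1, 0, -0.37, 0.95, 0]])

```text
t: 6.12
ee_pos: [0.5412, -0.3577, 0.0536]
tool_rot: [-0.001, 1.0, 0.001, -0.001]
ft_force: [0.6, 0.2, 0.5]
grip_width: 0.0254
finger_force: 34.6
```

Call:
move_arm(plan=[[-1, 0, 0, 0.2, 0], [-1, 0, 0, 0.4, 0], [-1, 0, 0, 0.5, 0], [-1, 0, 0, 0.515, 0], [-1, 0, 0, 0.515, 0]])

```text
t: 6.75
ee_pos: [0.5421, -0.3599, 0.0144]
tool_rot: [-0.0, 1.0, -0.0, 0.0]
ft_force: [-0.2, 0.2, -0.3]
grip_width: 0.0254
finger_force: 34.6
```

```bash
python3 - <<'E'
from h import *
s=ctrl.state();print(s["t"],s["ee_pos"],s["ft_force"])
E
```

```text
6.75 [ 0.54213078 -0.35986599  0.01437313] [-0.18656686  0.19858061 -0.33589925]
```

Call:
move_arm(plan=[[-1, 0, 0, 0.03, 0], [-1, 0, 0, 0.03, 0], [-0.2, 0, 0, 0.03, 0], [0.2, 0, 0, 0.03, 0], [0.2, 0, 0, 0.03, 0], [0.2, 0, 0, 0.03, 0], [0.2, 0, 0, -0.3, 0], [0.2, 0, 0, -0.9, 0]])

```text
t: 7.75
ee_pos: [0.5407, -0.3585, 0.0846]
tool_rot: [-0.0, 1.0, 0.002, -0.002]
ft_force: [-0.3, -0.1, 1.0]
grip_width: 0.0512
finger_force: 0.0
```

Call:
move_arm(plan=[[0.2, 0, 0, -0.5, 0], [0.2, -0.3, 0.5, -0.7, 0], [0.2, -0.5, 1, -0.7, 0]])

```text
t: 8.12
ee_pos: [0.5833, -0.2797, 0.1443]
tool_rot: [0.0, 1.0, -0.001, 0.001]
ft_force: [-0.0, 1.0, 0.2]
grip_width: 0.0513
finger_force: 0.0
```

Call:
move_arm(plan=[[0.2, -0.25, 0.5, 0, 0], [0.2, -0.5, 1, 0, 0]])

```text
t: 8.38
ee_pos: [0.6224, -0.1984, 0.1422]
tool_rot: [-0.0, 1.0, -0.0, 0.0]
ft_force: [0.7, -0.3, 1.1]
grip_width: 0.0514
finger_force: 0.0
```

Call:
move_arm(plan=[[0.2, -0.25, 0.5, 0, 0], [0.2, -0.5, 0.85, 0, 0], [0.2, -0.5, 0.85, 0, 0], [0.2, -0.5, 0.85, 0, 0]])

```text
t: 8.88
ee_pos: [0.6617, -0.1319, 0.1419]
tool_rot: [-0.0, 1.0, -0.0, -0.0]
ft_force: [-0.4, -0.3, 0.8]
grip_width: 0.0514
finger_force: 0.0
```

```bash
python3 - <<'E'
from h import *
im,K,M=cam("wrist");hsv=cv2.cvtColor(im,cv2.COLOR_RGB2HSV)
for nm,lo,hi,z in [("yellow",(22,130,100),(34,255,255),.012),("green",(50,120,60),(80,255,255),.010)]:
    n,l,s,c=cv2.connectedComponentsWithStats(cv2.inRange(hsv,np.array(lo),np.array(hi)))
    for i in range(1,n):
        if s[i][4]>60: print(nm,s[i].tolist(),c[i],ray(*c[i],z,K,M).round(4))
save(im,"w3");go(.662,-.132,.001)
for n in ["side"]:
    im,K,M=cam(n);save(im,n+"1"); save(cv2.resize(im[100:260,220:420],None,fx=4,fy=3.6),"side1c")
    print(px([.5413,-.36,0],K,M))
E
```

```text
yellow [305, 176, 23, 24, 428] [316.21261682 187.11682243] [ 0.6604 -0.1344  0.012 ]
green [470, 144, 51, 47, 1697] [496.08662345 167.39835003] [0.6413 0.0404 0.01  ]
green [384, 164, 38, 35, 941] [402.63974495 181.33262487] [ 0.6551 -0.0493  0.01  ]
shift [-0.006  0.005  1.763] turn -0.0 from [ 0.6615 -0.1324  0.142 ] head 180.0
[326.63327932 138.85776892]
```

View pics/w3.png

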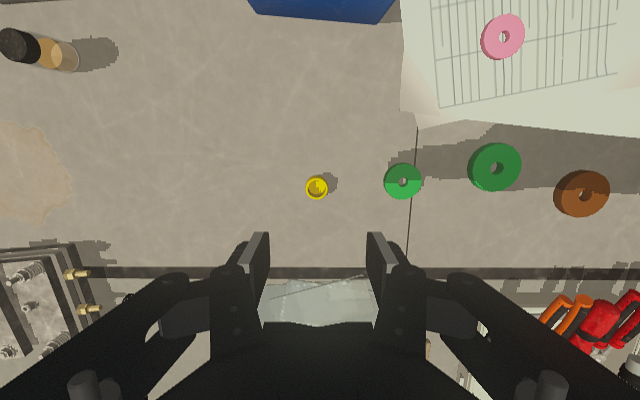

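View pics/side1c.png

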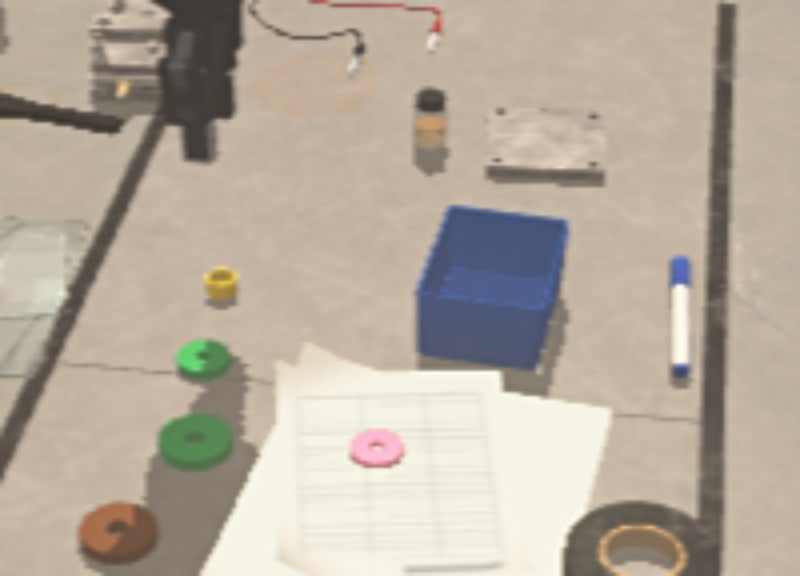

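The black vial now stands behind the plate. The wrist view shows the cap at (316,187), which is world (0.661,-0.134), so I will grip it.

Call:
move_arm(plan=[[0.2, 0, -0.02, 0.5, 0], [0.2, 0, -0.02, 0.9, 0], [0.2, 0, -0.02, 1, 0]], squeeze=20)

```text
t: 9.35
ee_pos: [0.66, -0.1336, 0.0597]
tool_rot: [0.001, 1.0, 0.001, -0.002]
ft_force: [-0.3, 0.4, -0.6]
grip_width: 0.0511
finger_force: 0.0
```

Call:
move_arm(plan=[[0, 0, 0, 0.3, 0], [0, 0, 0, 0.6, 0], [0, 0, 0, 0.74, 0], [0, 0, 0, 0.74, 0], [-1, 0, 0, 0.74, 0], [-1, 0, 0, 0.74, 0], [-1, 0, 0, 0.74, 0], [-1, 0, 0, 0.74, 0]])

```text
t: 10.35
ee_pos: [0.6628, -0.1338, 0.0045]
tool_rot: [-0.0, 1.0, -0.001, 0.001]
ft_force: [-1.4, -0.7, 7.2]
grip_width: 0.0209
finger_force: 21.0
```

Call:
move_arm(plan=[[-1, 0, 0, 0, 0], [-1, 0, 0, -0.2, 0], [-1, 0, 0, -0.7, 0], [-1, 0, 0, -1, 0]])

```text
t: 10.85
ee_pos: [0.6628, -0.1335, 0.0862]
tool_rot: [-0.0, 1.0, -0.0, 0.001]
ft_force: [-0.0, -1.3, -0.0]
grip_width: 0.0207
finger_force: 20.9
```

```bash
python3 - <<'E'
from h import *
im,K,M=cam("wrist");save(im[130:330,220:420],"w4")
a=np.radians(3.8);print(.452-.087*np.sin(a),-.366+.087*np.cos(a));go(.4462,-.2792,.0035)
E
```

```text
0.4462341706652 -0.27919127225859164
shift [ 2.731 -1.811  1.063] turn 0.0 from [ 0.6641 -0.134   0.0895] head -180.0
```

View pics/w4.png

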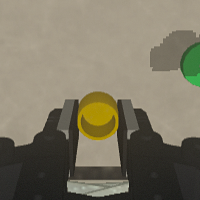

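The cap is held between the pads at crop (98,118), open side up. I will carry it over.

Call:
move_arm(plan=[[-1, 0.2, -0.4, -0.4, 0], [-1, 0.6, -0.8, -0.6, 0], [-1, 1, -1, -0.6, 0]])

```text
t: 11.28
ee_pos: [0.5819, -0.2152, 0.1333]
tool_rot: [0.0, 1.0, -0.001, 0.001]
ft_force: [-0.7, -0.3, 0.2]
grip_width: 0.0203
finger_force: 20.9
```

Call:
move_arm(plan=[[-1, 0.5, -0.4, 0, 0], [-1, 1, -0.81, 0, 0]])

```text
t: 11.52
ee_pos: [0.5009, -0.2787, 0.1315]
tool_rot: [-0.001, 1.0, -0.0, 0.0]
ft_force: [-0.3, -1.4, 1.1]
grip_width: 0.0207
finger_force: 20.9
```

Call:
move_arm(plan=[[-1, 0.4, 0, 0.3, 0], [-1, 0.73, 0, 0.8, 0], [-1, 0.73, 0, 1, 0], [-1, 0.73, 0, 1, 0]])

```text
t: 12.02
ee_pos: [0.4437, -0.2778, 0.0506]
tool_rot: [-0.0, 1.0, 0.0, -0.0]
ft_force: [0.3, -0.7, 0.7]
grip_width: 0.0208
finger_force: 20.9
```

```bash
python3 - <<'E'
from h import *
go(.4462,-.2792,.006)
E
```

```text
shift [-0.032 -0.018  0.558] turn 0.0 from [ 0.4437 -0.2778  0.0506] head -180.0
```

Call:
move_arm(plan=[[-1, -0.03, -0.02, 0.3, 0], [-1, -0.03, -0.02, 0.5, 0], [-1, -0.03, -0.02, 0.57, 0], [-1, -0.03, -0.02, 0.57, 0], [-0.2, -0.03, -0.02, 0.57, 0], [-0.1, -0.03, -0.02, 0.57, 0], [-0.1, -0.03, -0.02, 0.57, 0]])

```text
t: 12.9
ee_pos: [0.4461, -0.2799, 0.0057]
tool_rot: [-0.0, 1.0, -0.0, 0.0]
ft_force: [-0.1, -0.3, -0.0]
grip_width: 0.0386
finger_force: 0.0
```

Call:
move_arm(plan=[[-0.1, 0, 0, -0.2, 0], [-0.1, 0, 0, -0.6, 0], [-0.1, 0, 0, -1, 0]])

```text
t: 13.28
ee_pos: [0.446, -0.2798, 0.0873]
tool_rot: [-0.0, 1.0, -0.0, 0.0]
ft_force: [1.1, 0.3, 0.1]
grip_width: 0.0384
finger_force: 0.0
```

Call:
move_arm(plan=[[0.5, -0.1, 0.2, -0.5, 0], [0.5, -0.4, 0.6, -0.7, 0], [0.5, -0.6, 1, -0.7, 0]])

```text
t: 13.65
ee_pos: [0.4956, -0.1997, 0.1446]
tool_rot: [0.0, 1.0, -0.001, 0.002]
ft_force: [-0.1, 0.5, -0.5]
grip_width: 0.0638
finger_force: 0.0
```

Call:
move_arm(plan=[[0.8, -0.3, 0.5, 0, 0], [0.8, -0.6, 1, 0, 0]])

```text
t: 13.9
ee_pos: [0.5428, -0.1186, 0.1428]
tool_rot: [0.0, 1.0, -0.0, 0.001]
ft_force: [-0.0, -0.3, 0.3]
grip_width: 0.0766
finger_force: 0.0
```

Call:
move_arm(plan=[[0.8, -0.3, 0.5, 0, 0], [0.8, -0.6, 1, 0, 0]])

```text
t: 14.15
ee_pos: [0.5908, -0.0383, 0.1428]
tool_rot: [-0.0, 1.0, -0.0, 0.001]
ft_force: [-0.5, -0.8, -0.3]
grip_width: 0.0767
finger_force: 0.0
```

Call:
move_arm(plan=[[0.8, -0.3, 0.5, 0, 0], [0.8, -0.6, 1, 0, 0], [0.8, -0.6, 1, 0, 0], [0.8, -0.6, 1, 0, 0]])

```text
t: 14.65
ee_pos: [0.6378, 0.0402, 0.142]
tool_rot: [-0.0, 1.0, -0.0, 0.0]
ft_force: [0.5, 0.0, -0.2]
grip_width: 0.0765
finger_force: 0.0
```

```bash
python3 - <<'E'
from h import *
im,K,M=cam("wrist");hsv=cv2.cvtColor(im,cv2.COLOR_RGB2HSV)
for nm,lo,hi,z in [("green",(50,120,60),(80,255,255),.009)]:
    n,l,s,c=cv2.connectedComponentsWithStats(cv2.inRange(hsv,np.array(lo),np.array(hi)))
    for i in range(1,n):
        if s[i][4]>60: print(nm,s[i].tolist(),c[i],ray(*c[i],z,K,M).round(4))
save(im,"w5");go(.641,.04,.001)
im,K,M=cam("side"); hsv=cv2.cvtColor(im,cv2.COLOR_RGB2HSV)
n,l,s,c=cv2.connectedComponentsWithStats(cv2.inRange(hsv,np.array((20,130,100)),np.array((34,255,255))))
for i in range(1,n):
    if s[i][4]>10: print(s[i].tolist(),ray(*c[i],.008,K,M).round(3))
print(ctrl.state()["t"])
E
```

```text
green [295, 168, 47, 46, 1580] [317.92151899 190.68607595] [0.6409 0.0394 0.009 ]
green [213, 187, 36, 34, 880] [230.48068182 203.92613636] [ 0.6546 -0.0489  0.009 ]
shift [-0.041  0.004  1.762] turn -0.0 from [0.6377 0.0397 0.142 ] head 180.0
[353, 151, 7, 8, 44] [ 0.443 -0.279  0.008]
[140, 294, 9, 12, 76] [0.852 0.318 0.008]
14.75
```

The cap stands at about (0.443,-0.279), as wanted. The ring is at (0.641,0.0395), so I go down to it.

Call:
move_arm(plan=[[0.8, -0.04, 0, 0.5, 0], [0.8, -0.04, 0, 0.9, 0], [0.8, -0.04, 0, 1, 0]], squeeze=30)

```text
t: 15.12
ee_pos: [0.6393, 0.0396, 0.0593]
tool_rot: [0.001, 1.0, 0.0, -0.002]
ft_force: [-0.1, 0.1, 1.2]
grip_width: 0.0772
finger_force: 0.0
```

Call:
move_arm(plan=[[0.5, 0, 0, 0.4, 0], [0.5, 0, 0, 0.68, 0], [0.5, 0, 0, 0.73, 0], [0.5, 0, 0, 0.76, 0], [0.5, 0, 0, 0.76, 0]])

```text
t: 15.75
ee_pos: [0.6419, 0.0401, 0.0019]
tool_rot: [-0.0, 1.0, -0.0, 0.001]
ft_force: [-0.6, 0.5, 0.4]
grip_width: 0.0639
finger_force: 0.0
```

Call:
move_arm(plan=[[-1, 0, 0, 0, 0], [-1, 0, 0, 0, 0], [-1, 0, 0, 0, 0], [-1, 0, 0, 0, 0]])

```text
t: 16.25
ee_pos: [0.6418, 0.0402, 0.002]
tool_rot: [-0.0, 1.0, -0.0, 0.001]
ft_force: [-1.8, 0.1, 5.8]
grip_width: 0.0463
finger_force: 30.2
```

Call:
move_arm(plan=[[-1, 0, 0, -0.2, 0], [-1, 0, 0, -0.6, 0], [-1, 0, 0, -1, 0]])

```text
t: 16.62
ee_pos: [0.6411, 0.0404, 0.0825]
tool_rot: [-0.0, 1.0, 0.0, 0.0]
ft_force: [0.8, 0.3, 0.3]
grip_width: 0.0462
finger_force: 30.9
```

Call:
move_arm(plan=[[-1, 0.2, -0.5, -0.4, 0], [-1, 0.47, -1, -0.5, 0]])

```text
t: 16.88
ee_pos: [0.6048, -0.0407, 0.1246]
tool_rot: [-0.001, 1.0, -0.001, 0.003]
ft_force: [0.1, -0.4, -0.2]
grip_width: 0.0463
finger_force: 30.9
```

Call:
move_arm(plan=[[-1, 0.24, -0.5, 0, 0], [-1, 0.47, -1, 0, 0]])

```text
t: 17.12
ee_pos: [0.5656, -0.121, 0.1221]
tool_rot: [-0.0, 1.0, -0.0, 0.001]
ft_force: [0.0, 0.6, -0.9]
grip_width: 0.0463
finger_force: 30.9
```

Call:
move_arm(plan=[[-1, 0.24, -0.5, 0, 0], [-1, 0.47, -1, 0, 0]])

```text
t: 17.38
ee_pos: [0.5279, -0.201, 0.1219]
tool_rot: [-0.0, 1.0, -0.0, 0.001]
ft_force: [0.7, -0.8, -1.3]
grip_width: 0.0461
finger_force: 30.9
```

Call:
move_arm(plan=[[-1, 0.24, -0.5, 0, 0], [-1, 0.47, -1, 0, 0]])

```text
t: 17.62
ee_pos: [0.4902, -0.2811, 0.1219]
tool_rot: [-0.0, 1.0, -0.0, 0.001]
ft_force: [1.2, 0.1, -0.6]
grip_width: 0.0461
finger_force: 30.9
```

Call:
move_arm(plan=[[-1, 0.24, -0.5, 0, 0], [-1, 0.47, -1, 0, 0], [-1, 0.47, -1, 0, 0], [-1, 0.47, -1, 0, 0]])

```text
t: 18.12
ee_pos: [0.4534, -0.3595, 0.1212]
tool_rot: [-0.0, 1.0, -0.0, 0.0]
ft_force: [-0.3, 1.0, 0.1]
grip_width: 0.0458
finger_force: 31.0
```

```bash
python3 - <<'E'
from h import *
im,K,M=cam("wrist");save(im,"w6")
go(.452,-.366,.013);s=ctrl.state();print(s["t"],s["grip_width"])
for p in [[ 0.487,-0.3267],[ 0.4919,-0.4006],[ 0.4123,-0.3316],[ 0.4174,-0.4052]]: print(px(p+[.011],K,M).round(1))
E
```

```text
shift [ 0.02  -0.086  1.35 ] turn 0.001 from [ 0.4536 -0.3591  0.121 ] head -179.9
18.175 0.046478485043144134
[353.4 227.7]
[275.7 232.6]
[350.6 148.2]
[267.1 154.2]
```

View pics/w6.png

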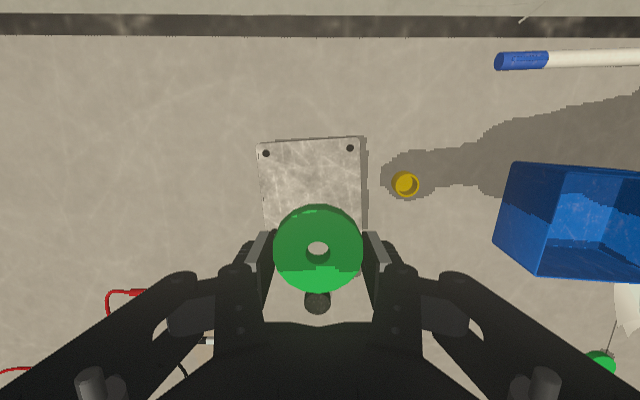

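The ring is held flat at (318,248), and the cap stands at (405,184). I lower the ring onto the plate.

Call:
move_arm(plan=[[-1, 0.02, -0.085, 0.3, 0], [-1, 0.02, -0.085, 0.7, 0], [-1, 0.02, -0.085, 1, 0], [-1, 0.02, -0.085, 1, 0]])

```text
t: 18.68
ee_pos: [0.4512, -0.3642, 0.0388]
tool_rot: [-0.001, 1.0, 0.002, -0.001]
ft_force: [-1.1, 0.4, -0.1]
grip_width: 0.0461
finger_force: 31.0
```

Call:
move_arm(plan=[[-1, 0, 0, 0.2, 0], [-1, 0, 0, 0.33, 0], [-1, 0, 0, 0.36, 0], [-1, 0, 0, 0.36, 0]])

```text
t: 19.18
ee_pos: [0.4519, -0.3666, 0.0128]
tool_rot: [-0.0, 1.0, -0.0, 0.0]
ft_force: [-2.6, 3.9, 11.3]
grip_width: 0.0464
finger_force: 32.5
```

Call:
move_arm(plan=[[0, 0, 0, 0, 0], [0.3, 0, 0, 0, 0], [0.4, 0, 0, 0, 0], [0.4, 0, 0, 0, 0], [0.4, 0, 0, -0.2, 0], [0.4, 0, 0, -0.6, 0], [0.4, 0, 0, -1, 0]])

```text
t: 20.05
ee_pos: [0.4516, -0.3666, 0.0937]
tool_rot: [-0.0, 1.0, -0.0, 0.0]
ft_force: [0.6, -0.2, 0.3]
grip_width: 0.0598
finger_force: 0.0
```

Call:
move_arm(plan=[[0.4, -0.17, 0.3, -0.4, 0], [0.4, -0.17, 0.7, -0.5, 0], [0.4, -0.17, 1, -0.5, 0], [0.4, -0.17, 1, -0.5, 0]])

```text
t: 20.55
ee_pos: [0.4656, -0.2856, 0.1331]
tool_rot: [-0.001, 1.0, -0.0, 0.001]
ft_force: [1.4, -0.0, -0.4]
grip_width: 0.0599
finger_force: 0.0
```

```bash
python3 - <<'E'
from h import *
s=ctrl.state();im,K,M=cam("wrist");hsv=cv2.cvtColor(im,cv2.COLOR_RGB2HSV);save(im,"w7")
n,l,st,c=cv2.connectedComponentsWithStats(cv2.inRange(hsv,np.array((50,120,60)),np.array((80,255,255))))
for i in range(1,n):
    if st[i][4]>60: print(st[i].tolist(),c[i],ray(*c[i],.020,K,M).round(4))
go(.592,.34,.19);print(s["t"])
for nm in ["scene","side"]:
  im,K,M=cam(nm);hsv=cv2.cvtColor(im,cv2.COLOR_RGB2HSV)
  n,l,st,c=cv2.connectedComponentsWithStats(cv2.inRange(hsv,np.array((50,120,60)),np.array((80,255,255))))
  for i in range(1,n):
    if st[i][4]>60: print(nm,st[i].tolist(),c[i],ray(*c[i],.021,K,M).round(4))
E
```

```text
[203, 152, 52, 51, 1899] [228.17008952 177.17114271] [ 0.4511 -0.3685  0.02  ]
shift [-1.592  7.829 -0.722] turn 0.001 from [ 0.4655 -0.2865  0.1328] head -179.9
20.55
scene [353, 184, 12, 9, 83] [358.63855422 188.03614458] [ 0.6401 -0.0581  0.021 ]
scene [412, 274, 22, 18, 305] [422.41639344 282.27868852] [ 0.45  -0.367  0.021]
side [350, 131, 13, 8, 80] [356.0375 134.925 ] [ 0.4499 -0.3648  0.021 ]
side [265, 195, 12, 8, 70] [270.5        198.64285714] [ 0.6495 -0.0313  0.021 ]
```

The ring lies on the plate, centred at about (0.451,-0.3675). Next is the white vial.

Call:
move_arm(plan=[[0.6, -0.1, 0.5, -0.2, 0], [0.6, -0.2, 1, -0.4, 0]], squeeze=25)

```text
t: 20.95
ee_pos: [0.481, -0.2067, 0.1639]
tool_rot: [0.001, 1.0, 0.0, -0.0]
ft_force: [1.6, 0.3, -0.1]
grip_width: 0.0685
finger_force: 0.0
```

Call:
move_arm(plan=[[0.6, -0.1, 0.5, 0, 0], [0.6, -0.2, 1, 0, 0]])

```text
t: 21.2
ee_pos: [0.4975, -0.1263, 0.1641]
tool_rot: [0.0, 1.0, -0.0, 0.0]
ft_force: [-0.2, -0.1, -0.7]
grip_width: 0.0679
finger_force: 0.0
```

Call:
move_arm(plan=[[0.6, -0.1, 0.5, 0, 0], [0.6, -0.2, 1, 0, 0]])

```text
t: 21.45
ee_pos: [0.5135, -0.0461, 0.1638]
tool_rot: [0.0, 1.0, -0.0, 0.0]
ft_force: [-0.3, -0.2, -0.3]
grip_width: 0.0682
finger_force: 0.0
```

Call:
move_arm(plan=[[0.6, -0.1, 0.5, 0, 0], [0.6, -0.2, 1, 0, 0]])

```text
t: 21.7
ee_pos: [0.5296, 0.034, 0.1638]
tool_rot: [0.0, 1.0, -0.0, 0.0]
ft_force: [0.7, 0.2, 0.1]
grip_width: 0.0681
finger_force: 0.0
```

Call:
move_arm(plan=[[0.6, -0.1, 0.5, 0, 0], [0.6, -0.2, 1, 0, 0]])

```text
t: 21.95
ee_pos: [0.5457, 0.114, 0.1638]
tool_rot: [0.0, 1.0, -0.0, 0.0]
ft_force: [0.4, -0.3, 0.8]
grip_width: 0.0684
finger_force: 0.0
```

Call:
move_arm(plan=[[0.6, -0.1, 0.5, 0, 0], [0.6, -0.2, 1, 0, 0]])

```text
t: 22.2
ee_pos: [0.5618, 0.1941, 0.1637]
tool_rot: [0.0, 1.0, -0.0, 0.0]
ft_force: [0.6, -0.6, 0.8]
grip_width: 0.0684
finger_force: 0.0
```

Call:
move_arm(plan=[[0.6, -0.1, 0.5, 0, 0], [0.6, -0.2, 1, 0, 0]])

```text
t: 22.45
ee_pos: [0.5779, 0.2741, 0.1635]
tool_rot: [0.0, 1.0, -0.0, 0.0]
ft_force: [0.6, -0.1, 0.3]
grip_width: 0.0686
finger_force: 0.0
```

Call:
move_arm(plan=[[0.6, -0.18, 0.82, 0, 0], [0.6, -0.18, 0.82, 0, 0], [0.6, -0.18, 0.82, 0, 0]])

```text
t: 22.82
ee_pos: [0.5917, 0.3387, 0.1631]
tool_rot: [-0.0, 1.0, -0.0, -0.0]
ft_force: [-0.6, -0.8, -0.4]
grip_width: 0.0682
finger_force: 0.0
```

```bash
python3 - <<'E'
from h import *
print(ctrl.state()["t"]);im,K,M=cam("wrist");save(im,"w8");np.savez("w8",im=im,K=K,M=M)
print(px([.592,.34,.05],K,M)); go(.592,.34,.013)
E
```

```text
22.825
[320.28737432 193.10518999]
shift [-0.004  0.025  1.882] turn -0.0 from [0.5917 0.3381 0.1636] head 180.0
```

View pics/w8.png

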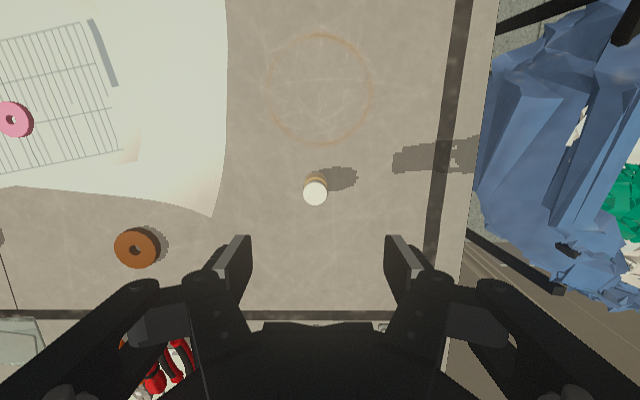

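The white cap is at (315.5,193.5), which puts the vial at about (0.592,0.336).

Call:
move_arm(plan=[[0.6, -0.01, -0.03, 0.4, 0], [0.6, -0.01, -0.03, 0.8, 0], [0.6, -0.01, -0.03, 1, 0]])

```text
t: 23.25
ee_pos: [0.5917, 0.3349, 0.0823]
tool_rot: [0.001, 1.0, -0.0, -0.001]
ft_force: [-0.7, -0.0, -0.8]
grip_width: 0.0689
finger_force: 0.0
```

Call:
move_arm(plan=[[0.6, 0, 0, 0.4, 0], [0.6, 0, 0, 0.75, 0], [0.6, 0, 0, 0.88, 0], [-1, 0, 0, 0.88, 0], [-1, 0, 0, 0.88, 0], [-1, 0, 0, 0.88, 0], [-1, 0, 0, 0.88, 0], [-1, 0, 0, 0.88, 0]])

```text
t: 24.25
ee_pos: [0.5932, 0.337, 0.0152]
tool_rot: [-0.0, 1.0, 0.0, 0.001]
ft_force: [-1.0, -1.1, 6.2]
grip_width: 0.0261
finger_force: 26.0
```

Call:
move_arm(plan=[[-1, 0, 0, -0.2, 0], [-1, 0, 0, -0.6, 0], [-1, 0, 0, -1, 0]], squeeze=35)

```text
t: 24.62
ee_pos: [0.5921, 0.3368, 0.0952]
tool_rot: [-0.0, 1.0, 0.0, 0.0]
ft_force: [0.5, -0.0, -0.1]
grip_width: 0.0258
finger_force: 34.5
```

```bash
python3 - <<'E'
from h import *
s=ctrl.state();print(s["t"],s["grip_width"]);go(.451,-.3675,.05)
E
```

```text
24.625 0.025783851517911696
shift [ 1.767 -8.803  0.562] turn 0.0 from [0.5921 0.3368 0.0952] head -180.0
```

Call:
move_arm(plan=[[-1, 0.1, -0.5, -0.4, 0], [-1, 0.2, -1, -0.75, 0]])

```text
t: 24.88
ee_pos: [0.5761, 0.2562, 0.1557]
tool_rot: [-0.001, 1.0, 0.0, 0.001]
ft_force: [0.6, 0.1, 1.0]
grip_width: 0.0258
finger_force: 34.5
```

Call:
move_arm(plan=[[-1, 0.1, -0.5, 0, 0], [-1, 0.2, -1, 0, 0]])

```text
t: 25.12
ee_pos: [0.5603, 0.1756, 0.1551]
tool_rot: [-0.0, 1.0, 0.0, 0.001]
ft_force: [0.5, -0.4, -1.0]
grip_width: 0.026
finger_force: 34.5
```

Call:
move_arm(plan=[[-1, 0.1, -0.5, 0, 0], [-1, 0.2, -1, 0, 0]])

```text
t: 25.38
ee_pos: [0.5441, 0.0956, 0.1546]
tool_rot: [-0.0, 1.0, -0.0, 0.001]
ft_force: [0.7, 0.1, -0.8]
grip_width: 0.0256
finger_force: 34.5
```

Call:
move_arm(plan=[[-1, 0.1, -0.5, 0, 0], [-1, 0.2, -1, 0, 0]])

```text
t: 25.62
ee_pos: [0.5281, 0.0155, 0.1545]
tool_rot: [-0.0, 1.0, -0.0, 0.001]
ft_force: [0.4, -0.0, -0.8]
grip_width: 0.0253
finger_force: 34.5
```

Call:
move_arm(plan=[[-1, 0.1, -0.5, 0, 0], [-1, 0.2, -1, 0, 0]])

```text
t: 25.88
ee_pos: [0.5121, -0.0646, 0.1546]
tool_rot: [-0.0, 1.0, -0.0, 0.001]
ft_force: [0.7, -0.5, -0.8]
grip_width: 0.0255
finger_force: 34.5
```

Call:
move_arm(plan=[[-1, 0.1, -0.5, 0, 0], [-1, 0.2, -1, 0, 0]])

```text
t: 26.12
ee_pos: [0.4961, -0.1446, 0.1545]
tool_rot: [-0.0, 1.0, -0.0, 0.001]
ft_force: [0.5, -0.1, 0.1]
grip_width: 0.0254
finger_force: 34.5
```

Call:
move_arm(plan=[[-1, 0.1, -0.5, 0, 0], [-1, 0.2, -1, 0, 0]])

```text
t: 26.38
ee_pos: [0.4801, -0.2247, 0.1545]
tool_rot: [-0.0, 1.0, -0.0, 0.001]
ft_force: [0.0, -0.0, 0.6]
grip_width: 0.0255
finger_force: 34.5
```

Call:
move_arm(plan=[[-1, 0.1, -0.5, 0, 0], [-1, 0.2, -1, 0, 0], [-1, 0.2, -1, 0, 0]])

```text
t: 26.75
ee_pos: [0.4637, -0.3057, 0.1542]
tool_rot: [0.001, 1.0, -0.0, 0.0]
ft_force: [-1.1, 0.3, -0.2]
grip_width: 0.0257
finger_force: 34.6
```

```bash
python3 - <<'E'
from h import *
s=ctrl.state();print(s["t"],s["grip_width"])
im,K,M=cam("wrist");hsv=cv2.cvtColor(im,cv2.COLOR_RGB2HSV);save(im,"w9")
n,l,st,c=cv2.connectedComponentsWithStats(cv2.inRange(hsv,np.array((50,120,60)),np.array((80,255,255))))
for i in range(1,n):
    if st[i][4]>60: print(st[i].tolist(),c[i],ray(*c[i],.020,K,M).round(4))
go(.451,-.3675,.05)
E
```

```text
26.75 0.025676108142539338
[232, 152, 48, 47, 1632] [255.43198529 175.05637255] [ 0.4511 -0.3682  0.02  ]
[527, 323, 20, 13, 87] [537.55172414 328.27586207] [ 0.6318 -0.0543  0.02  ]
shift [ 0.163 -0.792  1.3  ] turn -0.001 from [ 0.4641 -0.3041  0.154 ] head 179.9
```

View pics/w9.png

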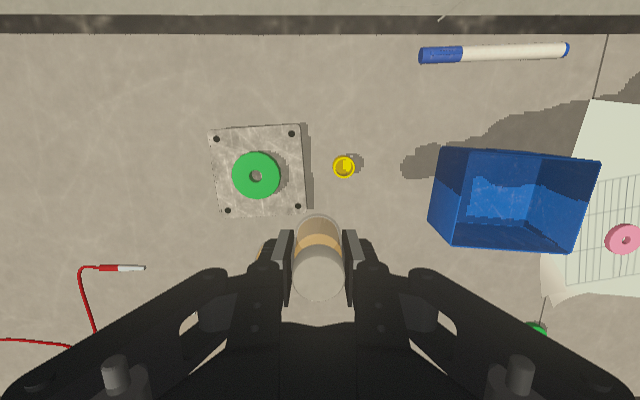

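The vial is upright in the grip, and the ring is centred at (255,175), which is (0.451,-0.368). I place the vial on it.

Call:
move_arm(plan=[[-1, 0.08, -0.4, 0, 0], [-1, 0.16, -0.79, 0, 0], [-1, 0.16, -0.79, 0.3, 0], [-1, 0.16, -0.79, 0.7, 0], [-1, 0.16, -0.79, 1, 0], [-1, 0.16, -0.79, 1, 0]])

```text
t: 27.55
ee_pos: [0.4512, -0.3643, 0.0719]
tool_rot: [-0.001, 1.0, 0.001, -0.001]
ft_force: [-0.2, -0.1, 0.1]
grip_width: 0.0255
finger_force: 34.6
```

Call:
move_arm(plan=[[-1, 0, 0, 0.2, 0], [-1, 0, 0, 0.36, 0], [-1, 0, 0, 0.43, 0], [-1, 0, 0, 0.43, 0], [-1, 0, 0, 0.43, 0]])

```text
t: 28.18
ee_pos: [0.4516, -0.3667, 0.039]
tool_rot: [-0.0, 1.0, -0.0, 0.0]
ft_force: [-0.3, 0.1, -0.7]
grip_width: 0.0254
finger_force: 34.7
```

```bash
python3 - <<'E'
from h import *
s=ctrl.state();print(s["ft_force"]);go(.451,-.3678,.0375)
E
```

```text
[-0.25118392  0.06214174 -0.70076296]
shift [ 0.008 -0.014  0.019] turn 0.0 from [ 0.4516 -0.3667  0.039 ] head -180.0
```

Call:
move_arm(plan=[[-1, 0, -0.01, 0.015, 0], [-1, 0, -0.01, 0.03, 0], [-1, 0, -0.01, 0.03, 0], [-1, 0, -0.01, 0.03, 0]])

```text
t: 28.68
ee_pos: [0.4519, -0.3673, 0.0381]
tool_rot: [-0.0, 1.0, -0.0, 0.0]
ft_force: [-4.5, 5.9, 14.2]
grip_width: 0.0256
finger_force: 36.1
```

Call:
move_arm(plan=[[-0.2, 0, 0, 0, 0], [0, 0, 0, 0, 0], [0.1, 0, 0, 0, 0], [0.1, 0, 0, 0, 0], [0.1, 0, 0, -0.2, 0], [0.1, 0, 0, -0.6, 0], [0.1, 0, 0, -1, 0]])

```text
t: 29.55
ee_pos: [0.4516, -0.3674, 0.1185]
tool_rot: [-0.0, 1.0, -0.0, 0.0]
ft_force: [0.3, -1.2, 0.9]
grip_width: 0.047
finger_force: 0.0
```

Call:
move_arm(plan=[[0.1, 0, 0, -0.4, 0], [0.1, 0, 0.5, -0.6, 0], [0.1, 0, 1, -0.6, 0], [0.1, 0, 1, -0.6, 0]])

```text
t: 30.05
ee_pos: [0.452, -0.2856, 0.1662]
tool_rot: [-0.001, 1.0, -0.0, 0.001]
ft_force: [-0.7, 0.1, -0.4]
grip_width: 0.047
finger_force: 0.0
```

```bash
python3 - <<'E'
from h import *
im,K,M=cam("wrist");save(im,"w10"); im2,K2,M2=cam("scene")
a=im[:,100:500]; b=cv2.resize(im2[220:340,340:500],None,fx=2.5,fy=2.5)
c=np.zeros((400,800,3),np.uint8);c[:,:400]=a;c[:300,400:]=b;save(c,"fin")
for p in ([.4511,-.3682,.073],[.4511,-.3682,.023],[.5413,-.36,.05]): print(px(p,K,M).round(1)-[100,0],((px(p,K2,M2)-[340,220])*2.5+[400,0]).round(1))
print(ctrl.state()["t"])
E
```

```text
[122.8 197.3] [616.  112.9]
[138.4 184.2] [608.2 154.1]
[145.7 276.4] [655.4  70.4]
30.15
```

View pics/fin.png

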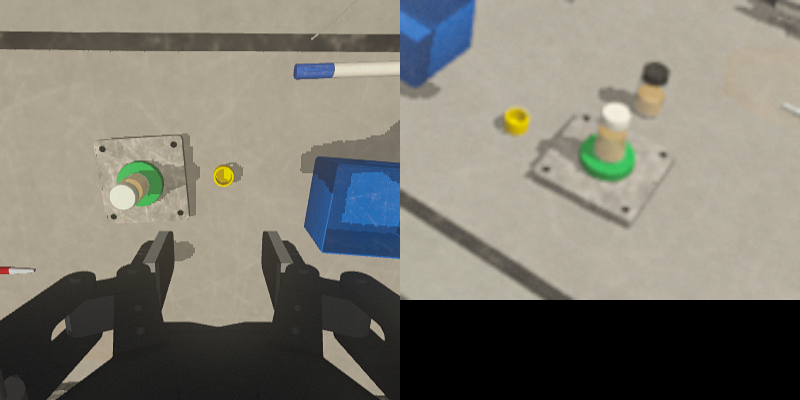

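The white cap is at (122,197), 1 px from the prediction for an upright vial centred on the ring. The ring, the black vial at (653,90) and the cap at (223,177) are all where they should be, so I hand the job in.

```bash
python3 -c "
from bench import ctrl
print(ctrl.job_done())"
```

```text
the job is handed in; nothing more can be done
None
```

I set out the kit and handed it in at about 30 s. The last pictures showed the ring flat on the middle of the plate with the white-capped vial upright on it, the black-capped vial standing behind the plate, and the yellow cap standing open side up between plate and bin; the hand-in returned no verdict.

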